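Load a cartridge through the reader's dust flap

ROBOT

A 7-joint arm with a two-finger parallel gripper is mounted at the origin on a cart in front of the work surface, level with it; the furniture and walls round the work are solid. World frame = base frame: x ahead of the robot, y to its left, z up, the work surface at z = 0. Lengths are in m, angles in rad, forces in N, time in s.
With the tool pointing down it reaches from about 0.4 to 0.75 m from the base axis. Payload 19.5 kg.
Tool frame: the origin (TCP) lies on the centre line of the jaws, within the pads' length; the fingertips stand 19 mm ahead of it and the grasp point (between the pads) is the TCP (nose_length is the z of the fingertips in the tool frame, in m); z points along the fingers, y is the direction in which the jaws open and shut (so a half turn about z gives the same grasp; the last joint's range is limited). The gripper opens to 85 mm and grips with 20 to 120 N. Pads are 22 mm wide; open, the fingers measure 114 mm over their backs; the gripper's body (76 mm by 85 mm) begins 54 mm behind the grasp point. The pads swing forward as they close: fully open they stand 13 mm farther back than shut.
Start: joints at [-1.297, 0.707, -0.028, 1.485, 0.022, 0.951, -0.075], TCP at [0.179, 0.547, 0.25] pointing down, gripper open.
Joint ranges: [-2.71, 2.71], [-0.32, 2.16], [-1.57, 1.52], [0, 2.45], [-1.46, 4.6], [0, 2.02], [-2.83, 2.83]. Speed limits (rad/s): [1.89, 1.89, 2.57, 2.57, 3.01, 3.01, 3.01].

INTERFACE

Orientations are given as a unit quaternion [x, y, z, w].
In Python, from cell import move_ptp, line_to, move_j, set_gripper, dwell, ik, capture, camera_model, MotionError, job_done, read_time, read_joint_pos, read_dq, read_joint_efforts, read_tool_pos, read_ee_rot, read_wrist_force, read_ft_torque, read_grip_width, nose_length gives the robot as it stands. The module is installed in compiled form; this text tells all that it offers. Calls block until the motion is done:
- move_ptp(position, orientation): joint-space move of the TCP to a pose.
- line_to(position, attitude=None, max_speed=0.15, guard=None): straight line of the TCP; attitude=None keeps the orientation; max_speed is the mean speed in m/s. With guard (N) it stops when the force on the tool has changed by that much, and returns True; else False.
- move_j(angles): joint-space move.
- set_gripper(opening): finger opening in m; the grip force is fixed at half the most; returns when the fingers have stopped.
- dwell(seconds).
- ik(position, orientation): joint angles nearest the present ones, or None.
- capture(name): name is "side" or "top" or "wrist"; returns (picture, depth): 420x560x3 uint8, red, green, blue; 420x560 float32, m along the optical axis (not along the pixel's ray), 0 where there is no reading.
- camera_model(name): a dict with "fx", "fy", "cx", "cy" (pixels), "R" (3x3) and "t" (3): a world point X has camera coordinates R X + t. Camera axes: x right, y down, z forward; pixel columns grow to the right and rows downward; lengths in m; the calibration is good to about 2 mm. A picture is of the moment at which its call begins: read the wrist's pose just before it. camera_model takes no time and is no camera call; for the wrist camera it gives the pose at the moment of the call.
A pose or a line that the arm cannot do raises MotionError and nothing moves.
- job_done(): hands the job in, once; it reports no verdict.
Readings, each from a call of its own:
- read_time(): time.
- read_joint_pos(): joint angles.
- read_dq(): joint speeds.
- read_joint_efforts(): joint torques, N m.
- read_tool_pos(): TCP position.
- read_ee_rot(): TCP orientation.
- read_wrist_force(): force on the tool from outside, world axes, zero at the start.
- read_ft_torque(): the same for the moment, N m.
- read_grip_width(): finger opening in m.
Only numpy, scipy, OpenCV 4.12 (cv2) and the standard library are available. Lean on these libraries where they do the work, as an engineer would, in place of code of your own. Each camera call takes 0.05 s, during which the arm holds its last target. There are 200 camera calls.

TASK

Take the test cartridge out of its stand and load it, narrow nose first, through the sprung dust flap in the sloping face of the reader: push it down the leaning throat until you feel it firmly against the hidden end stop, without ramming it, then withdraw so that the flap closes behind it. Leave the specimen jar and the dropper bottle standing where they are.

Things in the scene. Friction and masses are not known exactly. Their poses are not given: they have to be found in the camera images.
- cartridge: white flat plastic cartridge, 12 (x) by 56 (y) by 80 mm (z), about 0.1 kg, with grip ribs at the tail and a dark window in each broad face nearer the nose. Stands nose down in the stand. Origin: centre of the nose end; z runs from nose to tail; the first 6 mm taper to 8 by 50 mm at the nose. Its broad faces are alike: either way round will do. Take it by the tail across its 56 mm width.
- cartridge_tail (a point): centre of the cartridge's flat tail end (12 by 56 mm), 80 mm from the nose
- stand: fixed grey block, 60 (x) by 100 (y) by 34 mm high, origin under its centre; its slot, 14 by 58 mm, is 26 mm deep (floor 8 mm above the worktop) and holds the cartridge upright, its broad side along y; 54 mm of the cartridge stand clear above the block
- reader: white wedge-shaped bench instrument, fixed. Origin on the worktop below the mouth's centre; x points to its back, z up. It spans x = -47 to +125 mm, is 98 mm wide, 190 mm high at the back; its upper front face slopes 35 degrees from level, facing up and to -x. It breaks if the cartridge is pressed against any part of it with more than 45 N
- throat: the reader's shaft, leaning 35 degrees from vertical. Origin: centre of its mouth in the sloping face, 150 mm up. x up the slope, y across to the left, z straight out; push along -z. Smooth, 34 (x) by 68 mm (y) all the way down: cartridge width along y; shut fingertips fit in behind it. Let go, the cartridge slides on the wall x = -17 mm until its nose meets the shelf. Frame round mouth 2 mm proud
- flap (a joint): angle of the dust flap, thin metal, 32 by 66 mm, hinged along the upper edge of the mouth (x = +16, z = -4 mm of the throat): 0 shut, up to 1.5 rad swung down into the shaft. A spring shuts it (about 0.5 N at its edge when shut, 0.8 N wide open). It can swing shut behind the cartridge only when the tail is more than about 30 mm below the mouth
- flap_edge (a point): middle of the flap's free edge, 32.5 mm from its hinge
- shelf (a joint): travel (m) of the shelf in the shaft that the nose rests on: found at 0 to 0.006; moves only when pushed (friction 6 N, no spring), ends at 0.055 on a rubber stop: cartridge home. The stop's depth was set by hand and is not known: the home tail lies 33 to 41 mm below the mouth. Find it by feel: 6 to 10 N on the way, then 5 N more per mm. At 0 the tail stands 14 to 22 mm out of the mouth
- specimen_jar: translucent specimen jar with lid, 43 mm across, 48 mm high, loose bystander; origin under its centre
- oil_bottle: brown dropper bottle with black cap, 34 mm across, 70 mm high, loose bystander; origin under its centre

How it is judged:
On the way, in this order (a step that is already met when the one before it is completed fails the run):
1. the cartridge has gone nose first through the flap into the throat, its tail still outside the flap's reach (value of joint flap above 0.4 rad and z of cartridge in the frame of throat below -0.03 m and z of cartridge_tail in the frame of throat above -0.03 m and x of cartridge in the frame of throat between -0.017 and 0.017 m and angle between the z axis of cartridge and the z axis of throat, either way round below 0.3 rad), for 0.1 s.
2. the cartridge is pushed home: shelf against the end stop (within 3 mm) and the tail at least 30 mm below the mouth (value of joint shelf above 0.052 m and z of cartridge_tail in the frame of throat below -0.03 m and x of cartridge_tail in the frame of throat between -0.017 and 0.017 m and y of cartridge_tail in the frame of throat between -0.034 and 0.034 m and angle between the z axis of cartridge and the z axis of throat, either way round below 0.2 rad), for 0.1 s.
At the end, for the whole second after the job is handed in: The cartridge rests in the throat, tail 30 mm or more below the mouth, within 0.2 rad of the shaft, the shelf within 3 mm of its stop (above 0.052), the flap shut (under 0.08 rad); specimen jar and dropper bottle upright, within 30 mm of where they stood (all of step 2 and value of joint flap below 0.08 rad and linear speed of cartridge below 0.02 m/s and not ((distance of specimen_jar from where it was at the start of the episode above 0.03 m or angle between specimen_jar's own z axis and vertical above 0.5 rad) or (distance of oil_bottle from where it was at the start of the episode above 0.03 m or angle between oil_bottle's own z axis and vertical above 0.5 rad))); the robot touches nothing.
It fails at once if the cartridge is pressed against the reader with more than 45 N (contact force between cartridge and reader above 45 N).
It fails at once if the specimen jar or the dropper bottle is moved by more than 30 mm or tipped ((distance of specimen_jar from where it was at the start of the episode above 0.03 m or angle between specimen_jar's own z axis and vertical above 0.5 rad) or (distance of oil_bottle from where it was at the start of the episode above 0.03 m or angle between oil_bottle's own z axis and vertical above 0.5 rad)).
It also fails if it takes over 45 s, if anything falls off the work surface, if the arm or the gripper's body presses on something with over 40 N, if the wrist force passes 120 N, or if a joint passes its speed limit or range.

## Working session

There is one attempt and no reset: what is moved stays moved. The work goes in short steps, each a Python script; the robot and the scene stay as the last script left them, time stands still between calls to the robot, and variables do not carry over. Pictures are saved under pics/ and viewed, about 8 in all and at most 12, crops included, and the job is handed in when it is done.

```bash
mkdir -p pics; python3 - <<'E'
from cell import *
import cv2, numpy as np
for n in ("side","top"):
    p,d=capture(n); cv2.imwrite(f"pics/{n}0.png",p[:,:,::-1]); np.savez(f"{n}0.npz",p=p,d=d,**camera_model(n))
    m=camera_model(n); print(n,{k:np.round(v,4).tolist() for k,v in m.items()}, (d>0).mean())
print(read_time(),read_tool_pos(),read_ee_rot(),nose_length,read_wrist_force(),read_grip_width())
E
```

```text
side {'fx': 530.8396, 'fy': 530.8396, 'cx': 272.6885, 'cy': 207.2347, 'R': [[0.8713, -0.4908, 0.0005], [-0.1828, -0.3256, -0.9277], [0.4555, 0.8082, -0.3734]], 't': [-0.4983, 0.2099, 1.0973]} 0.9191156462585034
top {'fx': 419.4993, 'fy': 419.4993, 'cx': 275.5481, 'cy': 213.7714, 'R': [[0.0202, -0.9993, -0.0299], [-0.9971, -0.018, -0.0745], [0.074, 0.0314, -0.9968]], 't': [-0.0405, 0.5778, 0.9712]} 0.9959481292517007
0.1 [0.17852033 0.54637522 0.24990278] [ 1.57252111e-01  9.87558387e-01 -4.50865960e-04 -4.88590582e-05] 0.019 [-0.26673426 -0.23251859  0.68889286] 0.08527985830684032
```

View pics/side0.png

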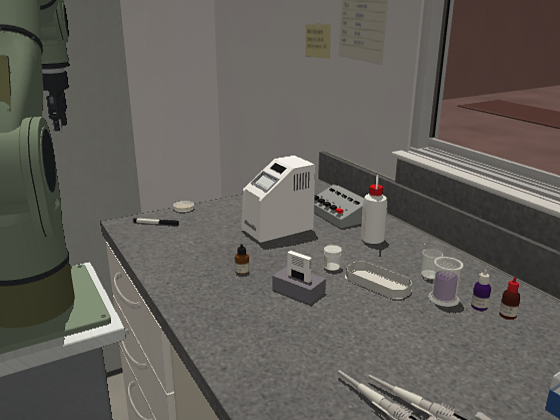

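View pics/top0.png

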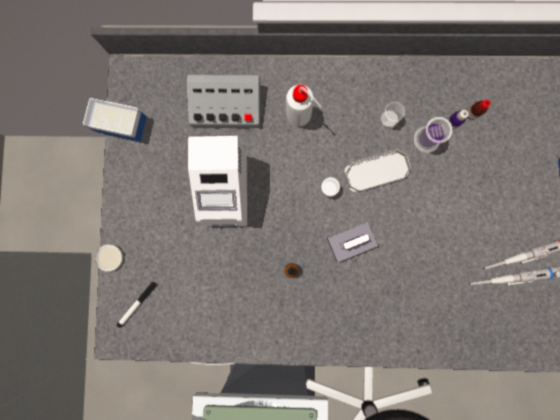

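The top view shows the reader mouth at about (216,201), the cartridge tail at (356,241) on its stand, the jar at (331,187) and the bottle at (292,270). The side view agrees. Next I'll measure these from the depth images.

```bash
cat > h.py <<'E'
import numpy as np
def cloud(p,d,m):
    v,u=np.mgrid[:d.shape[0],:d.shape[1]]
    C=np.stack([(u-m["cx"])/m["fx"]*d,(v-m["cy"])/m["fy"]*d,d],-1)
    X=(C-m["t"])@m["R"]
    X[d<=0]=np.nan
    return X
def pix(X,m):
    c=np.asarray(X)@np.asarray(m["R"]).T+m["t"]; return np.stack([m["fx"]*c[...,0]/c[...,2]+m["cx"],m["fy"]*c[...,1]/c[...,2]+m["cy"]],-1)
E
python3 - <<'E'
from h import *; import cv2
np.set_printoptions(precision=4,suppress=True)
for n in("top","side"):
    z=np.load(n+"0.npz"); X=cloud(z["p"],z["d"],z); p=z["p"].astype(int)
    if n=="top":
        cs={"tail":(356,241),"stand":(353,242),"jar":(331,187),"bot":(292,270),"reader":(217,180)}
        for k,(u,v) in cs.items(): print(k,X[v,u])
        T=X[241,356]
    x,y,h=X[...,0],X[...,1],X[...,2]
    near=np.hypot(x-T[0],y-T[1])<.08
    for nm,lo,hi in(("tail",.075,.1),("stand",.024,.045)):
        k=near&(h>lo)&(h<hi)
        P=X[k]; r=cv2.minAreaRect((P[:,:2]*1000).astype(np.float32)); print(n,nm,k.sum(),r,P.mean(0))
    # reader
    S=X[150:225,185:250] if n=="top" else X[150:250,235:320]
    P=S[(S[...,2]>.03)]
    H=P[:,2]; top=P[H>.183]; print("topface",len(top),cv2.minAreaRect((top[:,:2]*1000).astype(np.float32)),np.median(top[:,2]))
    al=P[H>.05]; print("all",cv2.minAreaRect((al[:,:2]*1000).astype(np.float32)))
    m=P[(H>.12)&(H<.18)]; 
    for _ in range(8):
        A=np.c_[m[:,:2],np.ones(len(m))]; s=np.linalg.lstsq(A,m[:,2],rcond=None)[0]; e=m[:,2]-A@s; m=m[abs(e)<max(.003,2*np.std(e)*.7)]
    print("slope",s,len(m),np.degrees(np.arctan(np.hypot(*s[:2]))),"dir",np.degrees(np.arctan2(s[1],s[0])))
    px=(S[...,2]>.1)
im=cv2.imread("pics/top0.png")[130:265,180:400]; im2=cv2.imread("pics/side0.png")[145:310,225:345]
a=cv2.resize(im,None,fx=3.5,fy=3.5,interpolation=cv2.INTER_CUBIC); cv2.imwrite("pics/topc.png",a)
cv2.imwrite("pics/sidec.png",cv2.resize(im2,None,fx=3.5,fy=3.5,interpolation=cv2.INTER_CUBIC))
E
```

```text
tail [ 0.5171 -0.2083  0.0884]
stand [ 0.5148 -0.2018  0.0883]
jar [ 0.6405 -0.1567  0.0485]
bot [ 0.4503 -0.0701  0.0722]
reader [0.6326 0.0846 0.1789]
top tail 154 ((516.9928588867188, -208.1675567626953), (12.571616172790527, 55.744483947753906), 22.433046340942383) [ 0.5169 -0.2076  0.0869]
top stand 959 ((517.0662841796875, -208.59486389160156), (60.113128662109375, 100.03213500976562), 23.428714752197266) [ 0.5167 -0.2073  0.0336]
topface 1235 ((665.7802734375, 93.52388763427734), (52.29496383666992, 99.5340347290039), 0.7667572498321533) 0.18883857813138366
all ((635.1472778320312, 91.75822448730469), (167.3679962158203, 99.64966583251953), 2.156893730163574)
slope [ 0.6993  0.0235 -0.27  ] 1432 34.98021250416166 dir 1.9225294885301691
side tail 197 ((517.8944702148438, -210.22262573242188), (17.77191162109375, 57.27363204956055), 22.89777374267578) [ 0.5165 -0.2121  0.0833]
side stand 732 ((516.9324340820312, -209.74098205566406), (62.94902801513672, 103.8061294555664), 24.877426147460938) [ 0.5117 -0.2208  0.0333]
topface 408 ((680.6343383789062, 91.24339294433594), (80.38562774658203, 108.14407348632812), 2.069624423980713) 0.1892144278090488
all ((764.5657348632812, 226.6248779296875), (881.93603515625, 188.43955993652344), 46.85597229003906)
slope [ 0.3244  0.1851 -0.0666] 309 20.48207366863032 dir 29.712570840067485
```

View pics/topc.png

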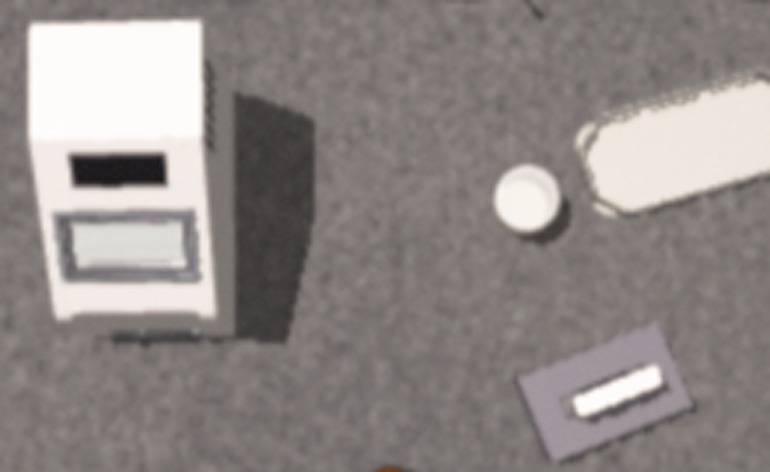

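The crop shows the mouth frame at crop x 55–198, y 212–280, and the cartridge lying along the stand's long axis. I'll locate the frame precisely, then move over the stand and check with the wrist camera.

```bash
cat >> h.py <<'E'
from scipy.spatial.transform import Rotation as Rn
def quat(zax,yax):
    z=np.array(zax,float);z/=np.linalg.norm(z);y=np.array(yax,float);y-=z*(y@z);y/=np.linalg.norm(y)
    return Rn.from_matrix(np.c_[np.cross(y,z),y,z]).as_quat()
YS=np.radians(23.0)
E
python3 - <<'E'
from h import *; import cv2
from cell import *
np.set_printoptions(precision=4,suppress=True)
z=np.load("top0.npz"); X=cloud(z["p"],z["d"],z); p=z["p"].astype(int)
mx=p.max(2); sub=np.zeros(mx.shape,bool); sub[188:214,194:240]=1
k=(sub&(mx<190)&(X[...,2]>.125)).astype(np.uint8)
cs,_=cv2.findContours(k,cv2.RETR_EXTERNAL,cv2.CHAIN_APPROX_NONE); c=max(cs,key=cv2.contourArea)
r=cv2.minAreaRect(c); print("px",r)
# ray to plane z=.6993x+.0235y-.27
m=z; n=np.array([-.6993,-.0235,1]); 
def ray(u,v):
    R=m["R"];o=-R.T@m["t"];d=R.T@np.array([(u-m["cx"])/m["fx"],(v-m["cy"])/m["fy"],1]); return o+d*((-.27-n@o)/(n@d))
print("mouth",ray(*r[0])); B=[ray(*b) for b in cv2.boxPoints(r)]; print(np.array(B)); print(np.linalg.norm(np.diff(B,axis=0),axis=1))
# move above stand
q=quat([0,0,-1],[-np.sin(YS),np.cos(YS),0])
print(ik([.517,-.208,.2],q))
move_ptp([.517,-.208,.20],q)
m=camera_model("wrist"); p,d=capture("wrist"); np.savez("w1.npz",p=p,d=d,**m); cv2.imwrite("pics/w1.png",p[:,:,::-1])
X=cloud(p,d,m); h=X[...,2]
print(read_time(),read_tool_pos(), -np.array(m["R"]).T@m["t"])
k=(h>.075)&(h<.1)&(np.hypot(X[...,0]-.517,X[...,1]+.208)<.05); P=X[k]; print(k.sum(),cv2.minAreaRect((P[:,:2]*1000).astype(np.float32)),np.median(P[:,2]))
E
```

```text
px ((216.0, 200.0), (20.0, 42.0), 90.0)
mouth [0.5954 0.0907 0.1485]
[[0.6138 0.1321 0.1623]
 [0.6153 0.0459 0.1614]
 [0.5765 0.0482 0.1343]
 [0.5749 0.1368 0.1352]]
[0.0862 0.0474 0.0886]
[ 0.5744  0.7762 -0.4871  1.6103  0.4444  0.8674  1.8864]
3.0583 [ 0.5173 -0.2074  0.2001] [ 0.4419 -0.2386  0.3229]
1601 ((517.5162963867188, -208.1370849609375), (12.582889556884766, 56.31782531738281), 23.173900604248047) 0.08691690190743197
```

View pics/w1.png

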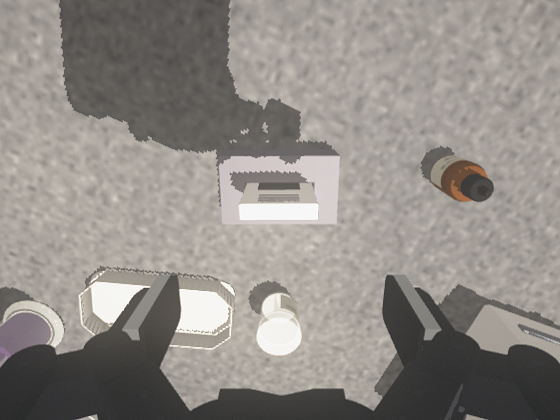

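The wrist view puts the tail at pixel (279,211), world (0.5175, -0.208), which agrees with the top view. Now I'll grasp and lift, then look at the mouth with the cartridge in hand.

```bash
cat >> h.py <<'E'
YR=np.radians(1.7); c35,s35=np.cos(np.radians(35)),np.sin(np.radians(35))
TY=np.array([-np.sin(YR),np.cos(YR),0]); f=np.array([np.cos(YR),np.sin(YR),0])
TZ=-s35*f+np.array([0,0,c35]); TX=c35*f+np.array([0,0,s35])
QI=quat(-TZ,TY)
M0=np.array([.5954,.0907,.1495])
def thr(x,y,z,M=M0): return M+x*TX+y*TY+z*TZ
E
python3 - <<'E'
from h import *; import cv2
from cell import *
np.set_printoptions(precision=4,suppress=True)
line_to([.5175,-.208,.081],max_speed=.1,guard=8)
print(read_tool_pos()); set_gripper(.03); print("w",read_grip_width(),read_wrist_force())
print(line_to([.5175,-.208,.25],max_speed=.12)); print("w",read_grip_width(),read_time(),read_wrist_force())
move_ptp(thr(0,0,.20),QI)
m=camera_model("wrist"); p,d=capture("wrist"); np.savez("w2.npz",p=p,d=d,**m); cv2.imwrite("pics/w2.png",p[:,:,::-1])
print(read_time(),read_tool_pos(),thr(0,0,.2),read_wrist_force(),read_grip_width())
print(pix(thr(0,0,0),m))
E
```

```text
[ 0.5177 -0.2081  0.0815]
w 0.05430063897085742 [-1.9305  0.8479  9.3163]
False
w 0.054599040327803466 6.35 [ 0.6781  0.3454 -1.1247]
8.4 [0.4809 0.087  0.3132] [0.4807 0.0873 0.3133] [-0.1047  0.0246 -0.7529] 0.05486328292145203
[280.6034 181.0165]
```

View pics/w2.png

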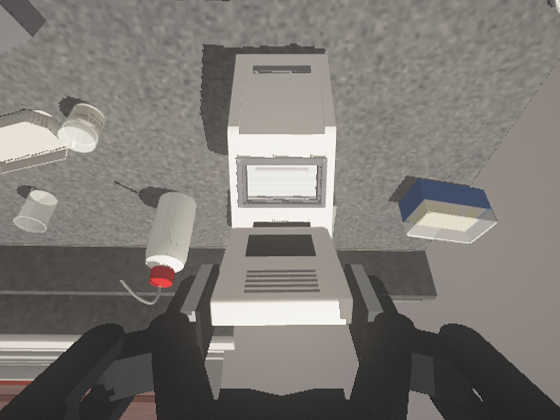

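The frame spans about (237–328, 157–207), centred at (282,181.5) against the predicted (280.6,181). The cartridge is held squarely. Now I'll compute both in throat coordinates.

```bash
python3 - <<'E'
from h import *; import cv2
np.set_printoptions(precision=4,suppress=True)
m=np.load("w2.npz"); p=m["p"].astype(int); X=cloud(m["p"],m["d"],m); Q=(X-M0)@np.c_[TX,TY,TZ]
face=Q[130:222,230:336].reshape(-1,3)
k=(abs(face[:,2])<.006)&(face[:,0]>-.06)&(abs(face[:,1])<.05); F=face[k]
A=np.c_[F[:,:2],np.ones(len(F))]; s=np.linalg.lstsq(A,F[:,2],rcond=None)[0]; print("face plane z=ax+by+c",s,len(F))
mx=p.max(2); sub=np.zeros(mx.shape,np.uint8); sub[150:213,232:334]=1
g=((mx<185)&(mx>60)).astype(np.uint8)*sub
n,l,st,_=cv2.connectedComponentsWithStats(g); i=1+np.argmax(st[1:,4]); print(st[i])
c=np.argwhere(l==i)[:,::-1].astype(np.float32); r=cv2.minAreaRect(c); print(r)
R=m["R"];o=-R.T@m["t"]
for u,v in [r[0],*cv2.boxPoints(r)]:
    d=R.T@np.array([(u-m["cx"])/m["fx"],(v-m["cy"])/m["fy"],1]); t=((M0-o)@TZ+.002)/(d@TZ); P=o+t*d; print("frame",(P-M0)@np.c_[TX,TY,TZ])
# cartridge
T=Q[222:330,205:360].reshape(-1,3); C=T[(T[:,2]>.09)&(T[:,2]<.23)&(abs(T[:,1])<.04)]
for a in np.arange(.11,.23,.01):
    b=C[abs(C[:,2]-a)<.005]
    if len(b)>5: print(round(a,3),len(b),"x",np.median(b[:,0]),"y",np.percentile(b[:,1],[1,99]))
print("tip z",np.percentile(C[:,2],[.2,99.8]))
# fingers tip
for (u,v) in((205,268),(360,268)): print("finger",Q[v,u])
E
```

```text
face plane z=ax+by+c [-0.0001  0.0021 -0.0022] 9375
[ 235  155   92   53 2377]
((280.5, 181.0), (52.0, 91.0), 90.0)
frame [-0.0005 -0.0001  0.002 ]
frame [-0.0249 -0.0415  0.002 ]
frame [-0.0249  0.0414  0.002 ]
frame [0.0251 0.0433 0.002 ]
frame [ 0.025  -0.0436  0.002 ]
0.13 225 x -0.006153904636098964 y [-0.0276  0.0263]
0.14 648 x -0.00636063853530286 y [-0.0271  0.0266]
0.15 778 x -0.006453361492494408 y [-0.0274  0.0267]
0.16 940 x -0.006431616549989189 y [-0.027   0.0269]
0.17 1112 x -0.006270619234229077 y [-0.0269  0.027 ]
0.18 1262 x -0.006204492861877534 y [-0.0268  0.0272]
0.19 1817 x -0.0063165220043003775 y [-0.0304  0.0318]
0.2 2409 x -0.006213972452969408 y [-0.0288  0.0303]
0.21 4168 x -0.0012825986598329162 y [-0.027  0.028]
0.22 65 x -0.0036814278529232526 y [-0.027  0.028]
tip z [0.1305 0.2162]
finger [-0.0122 -0.0309  0.1928]
finger [-0.0117  0.033   0.192 ]
```

The cartridge's and mouth's offsets are under 1 mm, and the sloping face lies 2 mm deeper than I assumed. Inserting now.

```bash
python3 - <<'E'
from h import *; import cv2
from cell import *
np.set_printoptions(precision=4,suppress=True)
P=np.c_[TX,TY,TZ]
rel=lambda:(np.array(read_tool_pos())-M0)@P
print(line_to(thr(-.004,0,.085),QI,max_speed=.12,guard=12),rel())
s=line_to(thr(-.004,0,.024),QI,max_speed=.06,guard=12); print("ins",s,rel(),read_wrist_force())
if not s:
    dwell(.15)
    print(line_to(thr(-.008,0,.024),QI,max_speed=.03,guard=6),rel(),read_wrist_force())
    dwell(.15)
    m=camera_model("wrist"); p,d=capture("wrist"); np.savez("w3.npz",p=p,d=d,**m); cv2.imwrite("pics/w3.png",p[:,:,::-1])
print(read_time(),read_grip_width())
E
```

```text
False [-0.0037  0.0001  0.0855]
ins False [-0.004   0.      0.0242] [-0.1595 -0.4575 -2.2686]
False [-0.0082  0.      0.024 ] [-0.8836  0.2151 -1.1893]
11.3083 0.05445928748475979
```

View pics/w3.png

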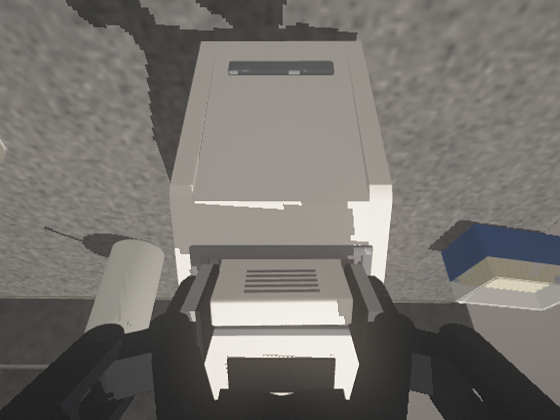

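The cartridge is inside the mouth, with the tail face at about (280,310) and the fingertips just above the frame. Next: release, back off, shut the jaws and look.

```bash
python3 - <<'E'
from h import *; import cv2
from cell import *
np.set_printoptions(precision=4,suppress=True)
set_gripper(.085); dwell(.3); print(line_to(thr(-.008,0,.10),QI,max_speed=.12)); set_gripper(0)
m=camera_model("wrist"); p,d=capture("wrist"); np.savez("w4.npz",p=p,d=d,**m); cv2.imwrite("pics/w4.png",p[:,:,::-1])
print(read_time(),read_grip_width(),read_wrist_force())
X=cloud(p,d,m);Q=(X-M0)@np.c_[TX,TY,TZ]
C=Q[(Q[...,2]>.006)&(Q[...,2]<.05)&(abs(Q[...,1])<.03)&(abs(Q[...,0])<.03)]
if len(C): print(len(C),np.percentile(C,[1,50,99],axis=0))
E
```

```text
False
13.625 -0.00021529377412146542 [-0.9409  0.5322 -0.4608]
2924 [[-0.016  -0.0261  0.0071]
 [-0.0138  0.0007  0.0298]
 [-0.0038  0.0283  0.0319]]
```

View pics/w4.png

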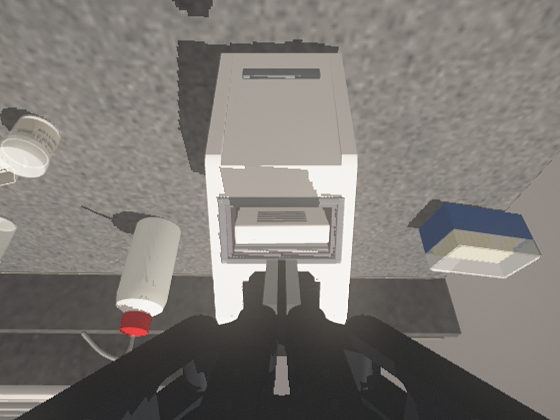

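The tail is still about 34 mm out, lying on the lower wall, so the flap spring or friction is holding it short of the shelf. I'll push with shut tips under guard.

```bash
python3 - <<'E'
from h import *; import cv2
from cell import *
np.set_printoptions(precision=4,suppress=True)
P=np.c_[TX,TY,TZ]
rel=lambda:(np.array(read_tool_pos())-M0)@P
F=lambda:(np.array(read_wrist_force())@P)
line_to(thr(-.004,0,.06),QI,max_speed=.12,guard=10); print(rel(),F())
for z in (.04,.025,.01,-.004,-.012):
    s=line_to(thr(-.004,0,z),QI,max_speed=.04,guard=14); print(z,s,rel(),F(),read_time())
    if s: break
E
```

```text
[-0.0043  0.0002  0.0603] [0.0532 0.2115 0.1931]
0.04 False [-0.0041  0.0001  0.04  ] [ 0.4101 -0.1181  0.2331] 14.7583
0.025 False [-0.0041 -0.      0.0245] [-0.6248 -0.4003 -0.1787] 15.2833
0.01 False [-0.0033  0.0001  0.0097] [ 4.792   1.4688 -3.971 ] 15.8083
-0.004 True [-0.0033  0.0002  0.0072] [ 2.7845  0.62   -1.1001] 16.025
```

The forces are odd: sideways in x, with none of the expected +z. I'll look before going further.

```bash
python3 - <<'E'
from h import *; import cv2
from cell import *
np.set_printoptions(precision=4,suppress=True)
P=np.c_[TX,TY,TZ]
print(np.array(read_wrist_force())@P,np.array(read_ft_torque())@P)
m=camera_model("wrist"); p,d=capture("wrist"); np.savez("w5.npz",p=p,d=d,**m)
a=cv2.resize(p[150:350,180:400,::-1],None,fx=3,fy=3); cv2.imwrite("pics/w5.png",a)
E
```

```text
[ 2.7845  0.62   -1.1001] [ 0.0196 -0.07    0.0317]
```

View pics/w5.png

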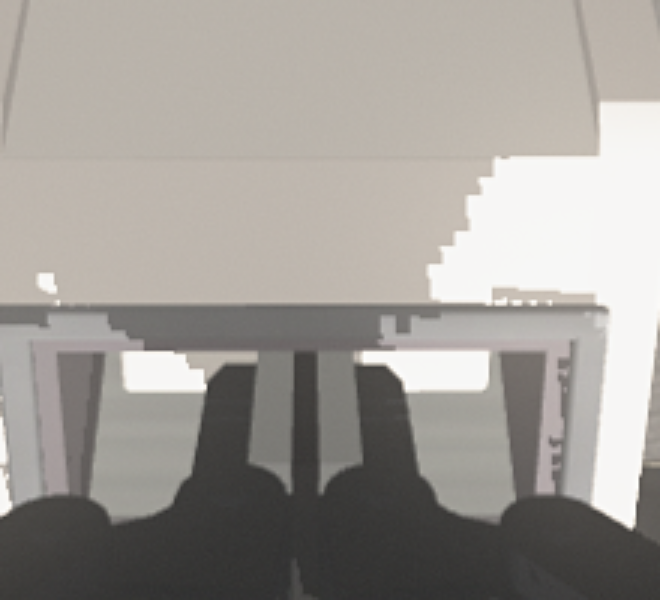

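The tail (crop about rows 350–390) lies in the shaft with the tips on it and the flap swung open above. I'll check the tail depth, shift the tips slightly up-slope off the wall and continue in short slow steps.

```bash
cat > push.py <<'E'
from h import *
from cell import *
np.set_printoptions(precision=3,suppress=True)
P=np.c_[TX,TY,TZ]
rel=lambda:(np.array(read_tool_pos())-M0)@P
F=lambda:(np.array(read_wrist_force())@P)
E
python3 - <<'E'
from push import *
m=np.load("w5.npz"); Q=(cloud(m["p"],m["d"],m)-M0)@P
for u,v in((318,270),(318,276),(325,273),(230,276)): print("tail",Q[v,u])
line_to(thr(-.001,0,.0085),QI,max_speed=.05); dwell(.1); print(rel(),F())
for z in np.arange(.006,-.0125,-.003):
    s=line_to(thr(-.001,0,z),QI,max_speed=.03,guard=14); print(round(z,4),s,rel(),F(),read_time())
    if s: break
E
```

```text
tail [-0.007  0.018 -0.013]
tail [-0.005  0.018 -0.013]
tail [-0.006  0.021 -0.012]
tail [-0.005 -0.022 -0.012]
[-0.001 -0.     0.009] [-0.006  0.042  0.408]
0.006 False [-0.001  0.     0.006] [ 0.405 -0.396  2.261] 16.675
0.003 False [-0.001  0.     0.003] [ 0.432 -0.008  1.488] 16.925
0.0 False [-0.001  0.    -0.   ] [0.68  0.361 2.043] 17.175
-0.003 False [-0.001  0.    -0.003] [-0.006 -0.022  2.34 ] 17.425
-0.006 False [-0.001 -0.    -0.006] [-1.559 -0.691  3.224] 17.675
-0.009 False [-0.001 -0.    -0.009] [-1.467  0.755  2.378] 17.925
-0.012 False [-0.001 -0.    -0.012] [-1.203  0.242  2.912] 18.175
```

```bash
python3 - <<'E'
from push import *
for z in np.arange(-.0135,-.031,-.001):
    s=line_to(thr(-.001,0,z),QI,max_speed=.015,guard=10); print(round(z,4),s,rel(),F(),read_time())
    if s or F()[2]>15: break
E
```

```text
-0.0135 False [-0.001  0.    -0.014] [-1.11  -0.804  4.682] 18.425
-0.0145 False [-0.001  0.    -0.015] [-1.538  0.59   6.039] 18.675
-0.0155 False [-0.001  0.    -0.016] [-1.275  0.361  5.084] 18.925
-0.0165 False [-0.001 -0.    -0.017] [-0.499  0.229  4.486] 19.175
-0.0175 False [-0.001  0.    -0.018] [-0.571 -0.078  4.215] 19.425
-0.0185 False [-0.001  0.    -0.019] [-1.909  0.403  4.692] 19.675
-0.0195 False [-0.001  0.    -0.02 ] [-2.022  0.178  4.444] 19.925
-0.0205 False [-0.001  0.    -0.021] [-1.157 -0.324  5.505] 20.175
-0.0215 False [-0.001  0.    -0.022] [-0.335  0.712  4.226] 20.425
-0.0225 False [-0.001 -0.    -0.023] [-1.157  0.631  3.933] 20.675
-0.0235 False [-0.001  0.    -0.024] [-1.288  0.336  4.348] 20.925
-0.0245 False [-0.001  0.    -0.024] [0.53  0.147 7.995] 21.175
-0.0255 False [-0.001  0.    -0.025] [ 0.274 -0.357 11.707] 21.425
-0.0265 False [-0.001  0.    -0.026] [ 0.778 -0.792 15.718] 21.675
```

The force held at about 4.5 N, then rose about 4 N/mm from TCP z -0.0235, up to 15.7 N. That is the end stop, within the 33–41 mm range. Withdrawing and checking.

```bash
python3 - <<'E'
from push import *; import cv2
line_to(thr(-.001,0,.03),QI,max_speed=.06); line_to(thr(-.001,0,.14),QI,max_speed=.15); dwell(.5)
m=camera_model("wrist"); p,d=capture("wrist"); Q=(cloud(p,d,m)-M0)@P; np.savez("w6.npz",p=p,d=d,**m)
k=(abs(Q[...,0])<.012)&(abs(Q[...,1])<.028)&(abs(Q[...,2])<.09); S=Q[k]; print("flap z",len(S),np.percentile(S[:,2],[1,25,50,75,99]))
print("slope",np.polyfit(S[:,0],S[:,2],1))
t,dt=capture("top"); c=cv2.absdiff(t,np.load("top0.npz")["p"]).max(2); print("jar/bottle diff",c[175:200,318:344].max(),c[260:282,282:304].max())
cv2.imwrite("pics/end.png",np.vstack([p[100:300,130:430,::-1],t[130:330,170:470,::-1]])); print(F(),read_time())
E
```

```text
flap z 2034 [-0.006 -0.005 -0.005 -0.004 -0.003]
slope [-0.015 -0.005]
jar/bottle diff 20 59
[ 0.107  0.444 -0.243] 24.25
```

View pics/end.png

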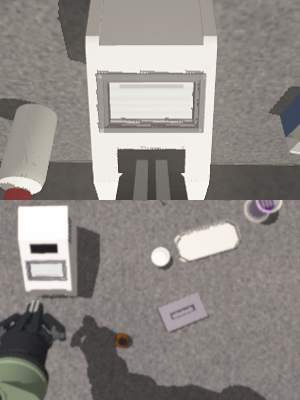

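The flap is shut and parallel to the face (slope 0.015). The stand is empty. The jar and bottle are unmoved: the bottle is still at (292,270) in the top view, and its pixel difference is the arm's shadow. Handing in.

```bash
python3 -c "
from cell import *
job_done(); print(read_time())"
```

```text
the job is handed in; nothing more can be done
the job is handed in; nothing more can be done
```

The cartridge is loaded in the reader and pushed home against the end stop, and the flap has closed behind it. I handed the job in at about 24 s on the robot's clock; no verdict is reported.

**What I did:** I took the cartridge by the tail and put it nose first through the flap along the throat axis. I released it on the lower wall, then pushed it down with shut fingertips.

**Last checks:**
- **End stop:** the force stayed around 4–6 N over the last stretch. It then rose about 4 N per mm to 15.7 N, with the tail about 41 mm below the mouth by touch. That is at the deep end of the expected 33–41 mm.
- **Flap:** after withdrawing, the wrist depth image shows it flat within about 0.015 rad.
- **Arm and bystanders:** the arm is clear with no load, and the jar and bottle stand where they were. The bottle area did change between the first and last pictures, but only from the arm's shadow.

**What disagreed:**
- After release the cartridge looked stuck about 34 mm out instead of sliding to the shelf, but it went down with almost no force at first.
- The force guard tripped once mid-push with an odd sideways reading, probably the tips touching the lower wall. I moved them 3 mm up-slope and it did not recur.
- The force on the way was a little below the stated 6–10 N.

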